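# Mincer plate into its recess

## Task

Put the big loose mincer plate away: nudge it across the white rest with the fingertips until it drops into the big empty recess and lies flat on the bottom. Only push or press it, never pick it up or shove it off the rest, and leave the small plate, the knife and the brush where they are.

Things in the scene. Friction and masses are not known exactly. Their poses are not given: they have to be found in the camera images.
- plate_rest: white plastic board fixed on the table, 260 (its x) x 210 (its y) mm, its flat top 24 mm above the table. Origin: centre of its underside, on the table; z up. It may stand turned to any yaw. Two round recesses, each 8 mm deep with a 2 mm chamfer, are sunk in its top: one of 87 mm diameter centred at (-60, -35) mm, empty, and one of 58 mm at (-55, +60) mm, which holds the small plate
- big_recess (a point): centre of the mouth of the big empty recess (87 mm diameter, 8 mm deep), at the level of the rest's top; axes as the rest's
- big_plate_center (a point): centre, half-way up, of the big mincer plate: a loose flat steel disc with rings of small holes, 82 mm diameter, 12 mm thick, about 0.3 kg, lying on the rest's top 110 to 130 mm from the recess centre along the rest's +x and up to 25 mm to either side. z up. On the rest's top this point is 6 mm above the top; seated it is 2 mm below it (the plate then stands 4 mm proud). It slides with ordinary friction; it tips in by itself when nearly centred over the recess
- small_plate: small steel mincer plate, 54 mm diameter, 11 mm thick, lying loose in the small recess, 3 mm proud of the rest's top; origin at the centre of its underside. Leave alone
- mincer_knife: four-winged steel mincer knife, 60 mm across, 13 mm high, lying loose on the rest's top near (+60, +65) mm in the rest's frame; origin at the centre of its underside. Leave alone
- board_brush: blue-backed scrubbing brush, 110 mm long, 30 mm wide, 42 mm high, lying loose on the table along the rest's -y edge; origin at the centre of its underside. Leave alone
Mind the look-alikes: they are no part of the job. What is shaped like the part that bears big_plate_center but orange or red is not meant.

How it is judged:
By the outcome, as a careful person would: the job done as asked, in the order asked, and still so for the second after the job is handed in, with the robot touching nothing.
It also fails if it takes over 45 s, if anything falls off the work surface, if the arm or the gripper's body presses on something with over 40 N, if the wrist force passes 120 N, or if a joint passes its speed limit or range.

## Robot

A 6-joint arm with a two-finger parallel gripper is mounted at the origin on the work surface; the furniture and walls round the work are solid. World frame = base frame: x ahead of the robot, y to its left, z up, the work surface at z = 0. Lengths are in m, angles in rad, forces in N, time in s.
With the tool pointing down it reaches from about 0.25 to 0.775 m from the base axis. Payload 4 kg.
Tool frame: the origin (TCP) lies where the fingers leave the gripper's body, on its centre line; the fingertips stand 97 mm ahead of it and the grasp point (between the pads) lies 78 mm ahead of it; z points along the fingers, y is the line along which they close (so a half turn about z gives the same grasp; the last joint's range is limited). The gripper opens to 94 mm and grips with 3 to 60 N. Pads are 16 mm wide; open, the fingers measure 119 mm over their backs; the gripper's body (75 mm by 177 mm) begins 78 mm behind the grasp point.
Start: joints at [0.998, 0.087, 1.371, -0, 1.684, -0.103], TCP at [0.249, 0.49, 0.303] pointing down, gripper open.
Joint ranges: [-3.1, 3.1], [-0.76, 2.03], [0.27, 2.55], [-1.08, 4.22], [0.17, 2.65], [-2.57, 2.57]. Speed limits (rad/s): [2.79, 2.79, 3.14, 3.14, 3.14, 3.14].

## Interface

Orientations are given as [roll, pitch, yaw] about the fixed x, y, z axes, in that order (R = Rz(yaw) Ry(pitch) Rx(roll)).
In Python, from bench import robot, eyes gives the robot as it stands. The module is installed in compiled form; this text tells all that it offers.
- The arm moves only by the tool carry_out, never from a script. Its argument "deltas" is a list of rows, each an object of numbers: "dx", "dy", "dz": the shift along the tool's x, y, z each as a share of 0.02 m, from -1 to 1; "wx", "wy", "wz": the turn, a rotation vector about the tool's x, y, z each as a share of 0.12 rad, from -1 to 1; "gripper": the closure in counts, from 0 (fully open) to 255 (shut). In form: [{"dx": .., "dy": .., "dz": .., "wx": .., "wy": .., "wz": .., "gripper": ..}, ...]. A call has 1 to 20 rows; each row shifts and turns the commanded pose from where the row before left it, along the tool's axes as they then stand; what a row does not reach is not made up. A row lasts 1/12 s, in which the tool goes at most 41.7 mm and 7.16 degrees, less where a joint would pass 70% of its speed; a pose out of reach is approached as far as the arm can. A call with a number of a shift or a turn outside -1 to 1 is refused whole. A call with a gripper value outside its range is refused whole. The fingers move at their own pace and stop on an object; the grip force is fixed at half the most. Time passes only in rows, so rows that do not move let the fingers close. It gives the time, the measured TCP pose, the force, the opening and the grip force at its end, in the units of the state.
- robot.get_obs(): the state, without advancing time (a new reading comes with each control period).
- eyes.snapshot(name): name is "side" or "top"; returns the picture (480x640x3 uint8, red, green, blue); there is no depth.
- eyes.get_calibration(name): a dict with "fovy" (degrees; the focal length in pixels is half the picture's height over the tangent of half this angle, whatever the lens; pixels are square), "cx", "cy" (the principal point, pixels), "k1" (the pictures are not rectified: a ray, as slopes to the right and down, at radius r is drawn at 1 + k1 r^2 times it, then the intrinsics apply), "R" (3x3) and "t" (3): a world point X has camera coordinates R X + t. Camera axes: x right, y down, z forward; pixel columns grow to the right and rows downward; lengths in m; the calibration is good to about 2 mm. A picture is of the moment at which its call begins. get_calibration takes no time and is no camera call.
- robot.close_job(): hands the job in; it is judged then, once.
The state is a dict: "time": time; "joint_positions": joint angles; "qvel": joint speeds; "joint_torque": joint torques, N m; "tool_pos": TCP position; "ee_rot": TCP orientation; "wrist_force": force on the tool from outside, world axes, zero at the start; "wrist_torque": the same for the moment, N m; "width": finger opening in m; "finger_force": force on a finger pad.
Only numpy, scipy, OpenCV 4.12 (cv2) and the standard library are available. Lean on these libraries where they do the work, as an engineer would, in place of code of your own. Each camera call takes 0.05 s, during which the arm holds its last target. There are 200 camera calls.

## Working session

There is one attempt and no reset: what is moved stays moved. The work goes in short steps, Python scripts to look and compute and a tool call to move; the robot and the scene stay as the last step left them, time stands still between calls to the robot, and variables do not carry over. Pictures are saved under pics/ and viewed, at most 10 in all, crops included, and the job is handed in when it is done.

Besides the shell and the picture viewer there is one more tool, called after "Call:" by a JSON object that holds its "api" and its "payload", one argument or row to a line. carry_out: Moves the arm, as the interface text tells. Shift numbers are shares of 0.02 m and turn numbers shares of 0.12 rad, none past 1 either way. Its arguments: {"type":"object","properties":{"deltas":{"type":"array","items":{"type":"object","properties":{"dx":{"type":"number"},"dy":{"type":"number"},"dz":{"type":"number"},"wx":{"type":"number"},"wy":{"type":"number"},"wz":{"type":"number"},"gripper":{"type":"number"}}}}},"required":["deltas"]}

```bash
mkdir -p pics; cat > h.py <<'E'
import numpy as np,cv2
from bench import robot,eyes
def cal(n):
    c=eyes.get_calibration(n);f=240/np.tan(np.radians(c['fovy'])/2)
    return c,f,np.array(c['R']),np.array(c['t'])
def toplane(n,uv,z):
    c,f,R,t=cal(n);out=[]
    for u,v in np.atleast_2d(uv):
        d=np.array([(u-c['cx'])/f,(v-c['cy'])/f]);s=d.copy()
        for _ in range(20): s=d/(1+c['k1']*(s@s))
        r=R.T@np.array([s[0],s[1],1]);o=-R.T@t
        out.append((o+r*(z-o[2])/r[2])[:2])
    return np.array(out)
def topix(n,X):
    c,f,R,t=cal(n);p=R@np.array(X)+t;s=p[:2]/p[2];s=s*(1+c['k1']*(s@s));return s*f+[c['cx'],c['cy']]
def snap(n,name):
    im=cv2.cvtColor(eyes.snapshot(n),cv2.COLOR_RGB2BGR);cv2.imwrite(f'pics/{name}.png',im);return im
E
python3 - <<'E'
from h import *
snap('top','t0');snap('side','s0')
o=robot.get_obs();print(o['time'],o['tool_pos'],o['ee_rot'],o['width'])
for n in('top','side'):
    c,f,R,t=cal(n);print(n,f,-R.T@t,R.round(2).tolist())
E
```

```text
0.1 [0.24881371 0.49015107 0.30163886] [-3.13961627e+00 -1.86760503e-04  2.67185617e+00] 0.0940549482574654
top 492.02277338755624 [0.42346768 0.00786078 0.91381929] [[-0.01, -1.0, -0.0], [-1.0, 0.01, -0.1], [0.1, 0.0, -1.0]]
side 551.9542539777365 [ 0.18979803 -0.66949273  0.46767792] [[0.9, -0.43, 0.02], [-0.2, -0.46, -0.87], [0.38, 0.78, -0.49]]
```

View pics/t0.png

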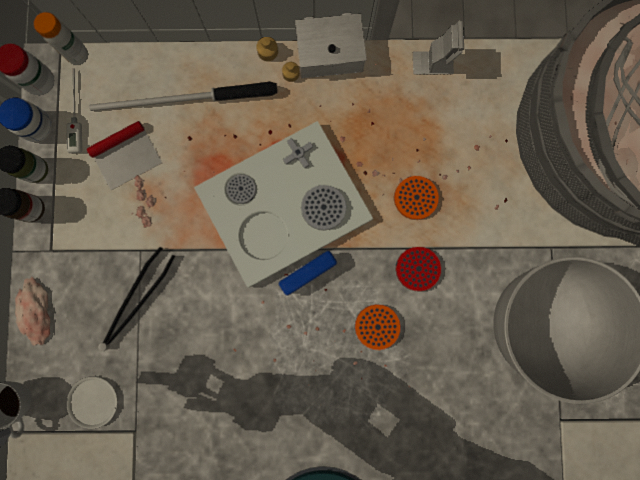

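View pics/s0.png

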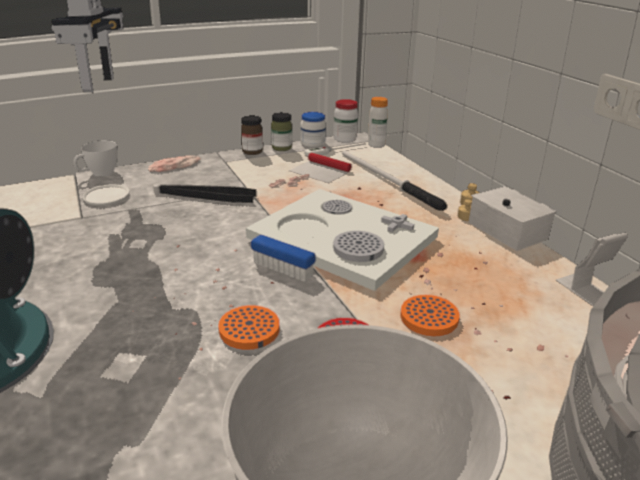

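The top view shows the white rest with corners near (319,123), (195,187), (249,286) and (373,218). The big plate is at about (326,207), the empty recess at (264,235), and the brush at (307,272). The side view agrees.

```bash
cat >> h.py <<'E'
def rest(im):
    hsv=cv2.cvtColor(im,cv2.COLOR_BGR2HSV)
    m=((hsv[...,1]<45)&(hsv[...,2]>150)).astype(np.uint8)
    roi=np.zeros_like(m);roi[110:300,180:390]=1;m*=roi
    m=cv2.morphologyEx(m,cv2.MORPH_OPEN,np.ones((5,5)))
    c=max(cv2.findContours(m,0,2)[0],key=cv2.contourArea)
    return m,cv2.convexHull(c)
def plate(im,c=(326,207),r=34):
    g=cv2.cvtColor(im,cv2.COLOR_BGR2GRAY)
    m=(g<145).astype(np.uint8);roi=np.zeros_like(m);cv2.circle(roi,c,r,1,-1);m*=roi
    m=cv2.morphologyEx(m,cv2.MORPH_CLOSE,np.ones((5,5)))
    m=cv2.morphologyEx(m,cv2.MORPH_OPEN,np.ones((7,7)))
    k=max(cv2.findContours(m,0,2)[0],key=cv2.contourArea)
    return cv2.fitEllipse(k)
E
python3 - <<'E'
from h import *
im=cv2.imread('pics/t0.png')
m,h=rest(im)
W=toplane('top',h[:,0].astype(float),.024)
r=cv2.minAreaRect((W*1000).astype(np.float32));print(r)
e=plate(im);print(e)
P=toplane('top',[e[0]],.036)[0]
C=np.array(r[0])/1000
Rc=toplane('top',[(264,235)],.024)[0]
d=P-Rc
box=cv2.boxPoints(r)/1000
# yaw candidates: choose long axis towards the plate
for k in range(4):
    a=np.radians(r[2]+90*k);x=np.array([np.cos(a),np.sin(a)]);y=np.array([-x[1],x[0]])
    L=max((box-C)@x)*2
    print(a,L,'plate rest',(P-C)@x,(P-C)@y,'rec',(Rc-C)@x,(Rc-C)@y, 'recpred',C-.06*x-.035*y,Rc,P)
v=im.copy();cv2.drawContours(v,[h],0,(0,255,0),1);cv2.ellipse(v,e,(0,0,255),1)
cv2.imwrite('pics/v0.png',cv2.resize(v[110:300,180:390],None,fx=3,fy=3))
E
```

```text
Traceback (most recent call last):
  File "h.py", line 23, in rest
    c=max(cv2.findContours(m,0,2)[0],key=cv2.contourArea)
ValueError: max() iterable argument is empty
```

```bash
python3 - <<'E'
from h import *
im=cv2.imread('pics/t0.png');hsv=cv2.cvtColor(im,cv2.COLOR_BGR2HSV)
for p in [(290,200),(264,235),(220,200),(326,190),(338,207),(380,190),(190,230),(300,180),(350,225),(150,60),(200,260)]: print(p,hsv[p[1],p[0]])
E
```

```text
(290, 200) [ 30  34 143]
(264, 235) [ 25  34 144]
(220, 200) [ 28  33 141]
(326, 190) [30 17 75]
(338, 207) [ 17  22 104]
(380, 190) [ 17 101 139]
(190, 230) [ 12 109 150]
(300, 180) [ 27  36 142]
(350, 225) [ 32  36 142]
(150, 60) [ 20  59 138]
(200, 260) [ 21  43 112]
```

```bash
sed -i 's/<45)&(hsv\[...,2\]>150)/<46)\&(hsv[...,2]>128)/; s/g<145/g<122/' h.py
cat > a.py <<'E'
from h import *
im=cv2.imread('pics/t0.png')
m,h=rest(im)
W=toplane('top',h[:,0].astype(float),.024)
r=cv2.minAreaRect((W*1000).astype(np.float32));print(r)
e=plate(im);print(e)
P=toplane('top',[e[0]],.036)[0]
C=np.array(r[0])/1000
Rc=toplane('top',[(264,235)],.024)[0]
box=cv2.boxPoints(r)/1000
for k in range(4):
    a=np.radians(r[2]+90*k);x=np.array([np.cos(a),np.sin(a)]);y=np.array([-x[1],x[0]])
    if (P-Rc)@x>.08: print(a,'plate rest',(P-C)@x,(P-C)@y,'rec',(Rc-C)@x,(Rc-C)@y, 'recpred',C-.06*x-.035*y,Rc,P)
v=im.copy();cv2.drawContours(v,[h],0,(0,255,0),1);cv2.ellipse(v,e,(0,0,255),1)
cv2.imwrite('pics/v0.png',cv2.resize(v[110:300,180:390],None,fx=3,fy=3))
E
python3 a.py
```

```text
((581.58935546875, 69.1690902709961), (208.9364471435547, 260.7877502441406), 28.470258712768555)
((325.79241943359375, 207.70553588867188), (45.39603042602539, 50.80726623535156), 98.61007690429688)
5.209288733817104 plate rest 0.06403898289684584 -0.04832752358075189 rec -0.057607281204884626 -0.03628508240174877 recpred [0.52221994 0.10522838] [0.52223089 0.10251243] [ 0.56963388 -0.01016317]
```

View pics/v0.png

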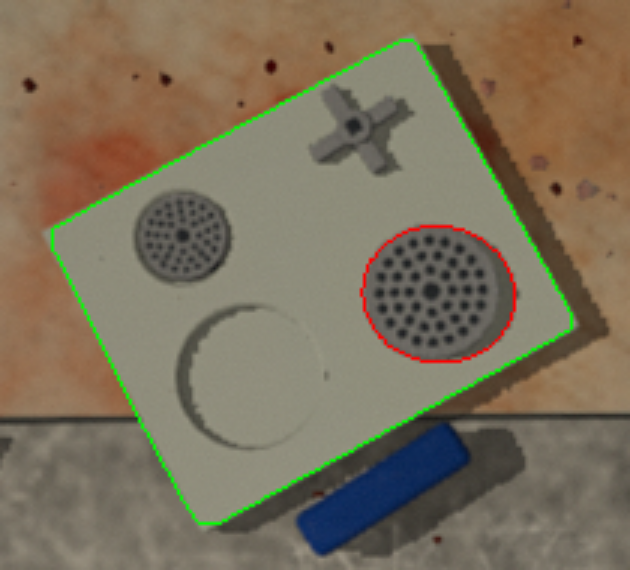

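```bash
cat >> h.py <<'E'
def go(x,y,z,yaw):
    "remaining move after the turn, in the new tool frame, shares"
    o=robot.get_obs();p=np.array(o['tool_pos']);w=o['ee_rot'][2]
    d=np.array([x,y,z])-p;c,s=np.cos(yaw),np.sin(yaw)
    print('t',o['time'],'pos',p.round(4),'rot',np.round(o['ee_rot'],3),'w',round(o['width'],4),'F',np.round(o['wrist_force'],1))
    print('turn wz shares',-((yaw-w+np.pi)%(2*np.pi)-np.pi)/.12,'dx,dy,dz shares',np.round([(d[0]*c+d[1]*s)/.02,(d[0]*s-d[1]*c)/.02,-d[2]/.02],2))
E
python3 - <<'E'
from h import *
P=toplane('top',[(323.7,207.2)],.036)[0];R=np.array([.522,.1045]);d=P-R;L=np.hypot(*d);u=d/L;yaw=np.arctan2(-u[1],-u[0])
print(P,L,u,yaw)
S=P+.055*u;print(S)
go(*S,.25,yaw)
E
```

```text
[ 0.57058538 -0.00639532] 0.12107151142517363 [ 0.40129488 -0.91594892] 1.9837264401004797
[ 0.5926566  -0.05677251]
t 0.1 pos [0.2488 0.4902 0.3016] rot [-3.14  -0.     2.672] w 0.0941 F [0.5 0.3 0.4]
turn wz shares 5.734414448081027 dx,dy,dz shares [-31.95   4.77   2.58]
```

Call:
{"api": "carry_out", "payload": {
  "deltas": [
    {"wz":0.956,"gripper":136},
    {"wz":0.956,"gripper":136},
    {"wz":0.956,"gripper":136},
    {"wz":0.956,"gripper":136},
    {"wz":0.956,"gripper":136},
    {"wz":0.954,"gripper":136},
    {"dx":-1,"dy":0.15,"gripper":136},
    {"dx":-1,"dy":0.15,"gripper":136},
    {"dx":-1,"dy":0.15,"gripper":136},
    {"dx":-1,"dy":0.15,"gripper":136},
    {"dx":-1,"dy":0.15,"gripper":136},
    {"dx":-1,"dy":0.15,"gripper":136},
    {"dx":-1,"dy":0.15,"gripper":136},
    {"dx":-1,"dy":0.15,"gripper":136},
    {"dx":-1,"dy":0.15,"gripper":136},
    {"dx":-1,"dy":0.15,"gripper":136},
    {"dx":-1,"dy":0.15,"gripper":136},
    {"dx":-1,"dy":0.15,"gripper":136},
    {"dx":-1,"dy":0.15,"gripper":136},
    {"dx":-1,"dy":0.15,"gripper":136}
  ]
}}

```text
invalid input
```

Call:
{"api": "carry_out", "payload": {
  "deltas": [
    {"dx":-1,"dy":0.15,"gripper":136},
    {"dx":-1,"dy":0.15,"gripper":136},
    {"dx":-1,"dy":0.15,"gripper":136},
    {"dx":-1,"dy":0.15,"gripper":136},
    {"dx":-1,"dy":0.15,"gripper":136},
    {"dx":-1,"dy":0.15,"gripper":136},
    {"dx":-1,"dy":0.15,"gripper":136},
    {"dx":-1,"dy":0.15,"gripper":136},
    {"dx":-1,"dy":0.15,"gripper":136},
    {"dx":-1,"dy":0.15,"gripper":136},
    {"dx":-1,"dy":0.15,"gripper":136},
    {"dx":-1,"dy":0.15,"gripper":136},
    {"dx":-1,"dy":0.15,"dz":0.5,"gripper":136},
    {"dx":-1,"dy":0.15,"dz":0.5,"gripper":136},
    {"dx":-1,"dy":0.15,"dz":0.5,"gripper":136},
    {"dx":-1,"dy":0.15,"dz":0.5,"gripper":136},
    {"dx":-1,"dy":0.15,"dz":0.5,"gripper":136},
    {"dx":-1,"dy":0.15,"gripper":136},
    {"gripper":136},
    {"gripper":136}
  ]
}}

```text
invalid input
```

```bash
python3 - <<'E'
from h import *
go(.59266,-.05677,.160,1.9837)
E
```

```text
t 0.1 pos [0.2488 0.4902 0.3016] rot [-3.14  -0.     2.672] w 0.0941 F [0.5 0.3 0.4]
turn wz shares 5.734634782251691 dx,dy,dz shares [-31.95   4.77   7.08]
```

Call:
{"api": "carry_out", "payload": {
  "deltas": [
    {"dx":0,"dy":0,"dz":0,"wx":0,"wy":0,"wz":0.956,"gripper":136},
    {"dx":0,"dy":0,"dz":0,"wx":0,"wy":0,"wz":0.956,"gripper":136},
    {"dx":0,"dy":0,"dz":0,"wx":0,"wy":0,"wz":0.956,"gripper":136},
    {"dx":0,"dy":0,"dz":0,"wx":0,"wy":0,"wz":0.956,"gripper":136},
    {"dx":0,"dy":0,"dz":0,"wx":0,"wy":0,"wz":0.956,"gripper":136},
    {"dx":0,"dy":0,"dz":0,"wx":0,"wy":0,"wz":0.956,"gripper":136},
    {"dx":-1,"dy":0.15,"dz":0,"wx":0,"wy":0,"wz":0,"gripper":136},
    {"dx":-1,"dy":0.15,"dz":0,"wx":0,"wy":0,"wz":0,"gripper":136},
    {"dx":-1,"dy":0.15,"dz":0,"wx":0,"wy":0,"wz":0,"gripper":136},
    {"dx":-1,"dy":0.15,"dz":0,"wx":0,"wy":0,"wz":0,"gripper":136},
    {"dx":-1,"dy":0.15,"dz":0,"wx":0,"wy":0,"wz":0,"gripper":136},
    {"dx":-1,"dy":0.15,"dz":0,"wx":0,"wy":0,"wz":0,"gripper":136},
    {"dx":-1,"dy":0.15,"dz":0,"wx":0,"wy":0,"wz":0,"gripper":136},
    {"dx":-1,"dy":0.15,"dz":0,"wx":0,"wy":0,"wz":0,"gripper":136},
    {"dx":-1,"dy":0.15,"dz":0,"wx":0,"wy":0,"wz":0,"gripper":136},
    {"dx":-1,"dy":0.15,"dz":0,"wx":0,"wy":0,"wz":0,"gripper":136},
    {"dx":-1,"dy":0.15,"dz":0,"wx":0,"wy":0,"wz":0,"gripper":136},
    {"dx":-1,"dy":0.15,"dz":0,"wx":0,"wy":0,"wz":0,"gripper":136},
    {"dx":-1,"dy":0.15,"dz":0,"wx":0,"wy":0,"wz":0,"gripper":136},
    {"dx":-1,"dy":0.15,"dz":0,"wx":0,"wy":0,"wz":0,"gripper":136}
  ]
}}

```text
time: 1.77
tool_pos: [0.4, 0.2498, 0.3022]
ee_rot: [-3.141, -0.0, 1.984]
wrist_force: [0.4, 0.3, -0.7]
width: 0.0437
finger_force: 0.0
```

Call:
{"api": "carry_out", "payload": {
  "deltas": [
    {"dx":-1,"dy":0.15,"dz":0,"wx":0,"wy":0,"wz":0,"gripper":136},
    {"dx":-1,"dy":0.15,"dz":0,"wx":0,"wy":0,"wz":0,"gripper":136},
    {"dx":-1,"dy":0.15,"dz":0,"wx":0,"wy":0,"wz":0,"gripper":136},
    {"dx":-1,"dy":0.15,"dz":0,"wx":0,"wy":0,"wz":0,"gripper":136},
    {"dx":-1,"dy":0.15,"dz":0,"wx":0,"wy":0,"wz":0,"gripper":136},
    {"dx":-1,"dy":0.15,"dz":0,"wx":0,"wy":0,"wz":0,"gripper":136},
    {"dx":-1,"dy":0.15,"dz":0,"wx":0,"wy":0,"wz":0,"gripper":136},
    {"dx":-1,"dy":0.15,"dz":0,"wx":0,"wy":0,"wz":0,"gripper":136},
    {"dx":-1,"dy":0.15,"dz":0,"wx":0,"wy":0,"wz":0,"gripper":136},
    {"dx":-1,"dy":0.15,"dz":0,"wx":0,"wy":0,"wz":0,"gripper":136},
    {"dx":-1,"dy":0.15,"dz":0,"wx":0,"wy":0,"wz":0,"gripper":136},
    {"dx":-1,"dy":0.15,"dz":0,"wx":0,"wy":0,"wz":0,"gripper":136},
    {"dx":-1,"dy":0.15,"dz":0.8,"wx":0,"wy":0,"wz":0,"gripper":136},
    {"dx":-1,"dy":0.15,"dz":0.8,"wx":0,"wy":0,"wz":0,"gripper":136},
    {"dx":-1,"dy":0.15,"dz":0.8,"wx":0,"wy":0,"wz":0,"gripper":136},
    {"dx":-1,"dy":0.15,"dz":0.8,"wx":0,"wy":0,"wz":0,"gripper":136},
    {"dx":-1,"dy":0.15,"dz":0.8,"wx":0,"wy":0,"wz":0,"gripper":136},
    {"dx":-1,"dy":0.15,"dz":0.8,"wx":0,"wy":0,"wz":0,"gripper":136},
    {"dx":0,"dy":0,"dz":0,"wx":0,"wy":0,"wz":0,"gripper":136},
    {"dx":0,"dy":0,"dz":0,"wx":0,"wy":0,"wz":0,"gripper":136}
  ]
}}

```text
time: 3.43
tool_pos: [0.593, -0.0578, 0.2045]
ee_rot: [-3.138, -0.003, 1.982]
wrist_force: [-0.6, 0.5, 0.7]
width: 0.0438
finger_force: 0.0
```

```bash
python3 - <<'E'
from h import *
go(.59266,-.05677,.126,1.9837)
a=snap('side','s1');b=snap('top','t1')
v=np.hstack([cv2.resize(a[60:300,220:480],None,fx=1.5,fy=1.5),cv2.resize(b[100:340,170:430],None,fx=1.5,fy=1.5)])
cv2.imwrite('pics/v1.png',v)
E
```

```text
t 3.4333 pos [ 0.593  -0.0578  0.2045] rot [-3.138e+00 -3.000e-03  1.982e+00] w 0.0438 F [-0.6  0.5  0.7]
turn wz shares -0.014526634692206091 dx,dy,dz shares [0.05 0.01 3.93]
```

View pics/v1.png

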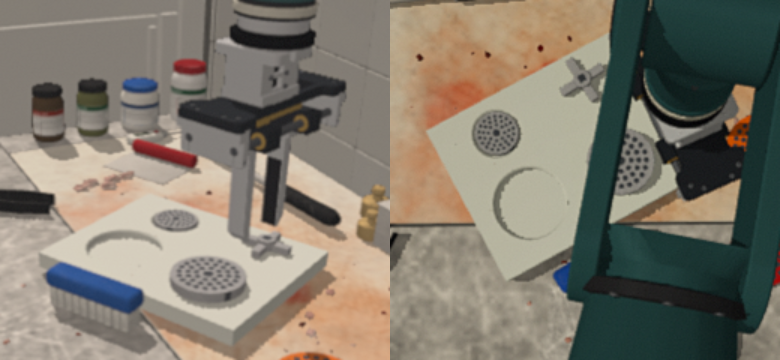

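The gripper hangs behind the plate, with both fingers clear of the knife. I'll go down to 5 mm above the rest.

Call:
{"api": "carry_out", "payload": {
  "deltas": [
    {"dx":0,"dy":0,"dz":0.8,"wx":0,"wy":0,"wz":0,"gripper":136},
    {"dx":0,"dy":0,"dz":0.8,"wx":0,"wy":0,"wz":0,"gripper":136},
    {"dx":0,"dy":0,"dz":0.8,"wx":0,"wy":0,"wz":0,"gripper":136},
    {"dx":0,"dy":0,"dz":0.8,"wx":0,"wy":0,"wz":0,"gripper":136},
    {"dx":0,"dy":0,"dz":0.4,"wx":0,"wy":0,"wz":0,"gripper":136},
    {"dx":0,"dy":0,"dz":0.3,"wx":0,"wy":0,"wz":0,"gripper":136},
    {"dx":0,"dy":0,"dz":0,"wx":0,"wy":0,"wz":0,"gripper":136},
    {"dx":0,"dy":0,"dz":0,"wx":0,"wy":0,"wz":0,"gripper":136}
  ]
}}

```text
time: 4.2
tool_pos: [0.594, -0.057, 0.1297]
ee_rot: [3.14, 0.001, 1.984]
wrist_force: [1.1, -0.2, -0.5]
width: 0.0439
finger_force: 0.0
```

```bash
python3 - <<'E'
from h import *
R=np.array([.522,.1045]);u=np.array([.4013,-.9159])
go(*(R+.043*u),.126,1.9837)
a=snap('side','s2')
cv2.imwrite('pics/v2.png',cv2.resize(a[160:300,230:460],None,fx=3,fy=3))
E
```

```text
t 4.2 pos [ 0.594  -0.057   0.1297] rot [3.140e+00 1.000e-03 1.984e+00] w 0.0439 F [ 1.1 -0.2 -0.5]
turn wz shares 0.0024464889751607544 dx,dy,dz shares [ 6.69 -0.06  0.18]
```

View pics/v2.png

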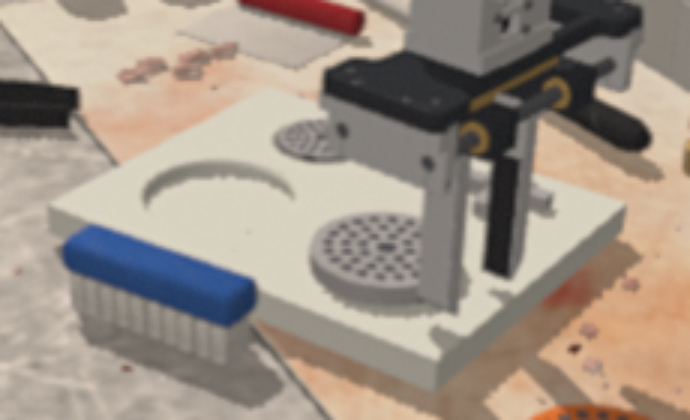

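Both fingertips are on the rest behind the plate and clear of everything else. I'll push most of the way and then look again.

Call:
{"api": "carry_out", "payload": {
  "deltas": [
    {"dx":0.3,"dy":0,"dz":0.1,"wx":0,"wy":0,"wz":0,"gripper":136},
    {"dx":0.3,"dy":0,"dz":0,"wx":0,"wy":0,"wz":0,"gripper":136},
    {"dx":0.3,"dy":0,"dz":0,"wx":0,"wy":0,"wz":0,"gripper":136},
    {"dx":0.3,"dy":0,"dz":0,"wx":0,"wy":0,"wz":0,"gripper":136},
    {"dx":0.3,"dy":0,"dz":0,"wx":0,"wy":0,"wz":0,"gripper":136},
    {"dx":0.3,"dy":0,"dz":0,"wx":0,"wy":0,"wz":0,"gripper":136},
    {"dx":0.3,"dy":0,"dz":0,"wx":0,"wy":0,"wz":0,"gripper":136},
    {"dx":0.3,"dy":0,"dz":0,"wx":0,"wy":0,"wz":0,"gripper":136},
    {"dx":0.3,"dy":0,"dz":0,"wx":0,"wy":0,"wz":0,"gripper":136},
    {"dx":0.3,"dy":0,"dz":0,"wx":0,"wy":0,"wz":0,"gripper":136},
    {"dx":0.3,"dy":0,"dz":0,"wx":0,"wy":0,"wz":0,"gripper":136},
    {"dx":0.3,"dy":0,"dz":0,"wx":0,"wy":0,"wz":0,"gripper":136},
    {"dx":0.3,"dy":0,"dz":0,"wx":0,"wy":0,"wz":0,"gripper":136},
    {"dx":0.3,"dy":0,"dz":0,"wx":0,"wy":0,"wz":0,"gripper":136},
    {"dx":0.3,"dy":0,"dz":0,"wx":0,"wy":0,"wz":0,"gripper":136},
    {"dx":0.3,"dy":0,"dz":0,"wx":0,"wy":0,"wz":0,"gripper":136},
    {"dx":0.2,"dy":0,"dz":0,"wx":0,"wy":0,"wz":0,"gripper":136},
    {"dx":0,"dy":0,"dz":0,"wx":0,"wy":0,"wz":0,"gripper":136}
  ]
}}

```text
time: 5.75
tool_pos: [0.5529, 0.0354, 0.1264]
ee_rot: [-3.141, -0.002, 1.984]
wrist_force: [1.2, -1.1, 0.2]
width: 0.0439
finger_force: 0.7
```

```bash
python3 - <<'E'
from h import *
R=np.array([.522,.1045]);u=np.array([.4013,-.9159])
go(*(R+.043*u),.126,1.9837)
a=snap('side','s3');b=snap('top','t3')
print('recess px side/top',topix('side',[*R,.024]),topix('top',[*R,.024]))
cv2.imwrite('pics/v3.png',np.hstack([cv2.resize(a[170:290,240:390],None,fx=2.6,fy=2.6),cv2.resize(b[180:300,210:360],None,fx=2.6,fy=2.6)]))
E
```

```text
t 5.75 pos [0.5529 0.0354 0.1264] rot [-3.141e+00 -2.000e-03  1.984e+00] w 0.0439 F [ 1.2 -1.1  0.2]
turn wz shares 0.0051349647319861216 dx,dy,dz shares [ 1.63 -0.03  0.02]
recess px side/top [301.4300949  223.84229574] [262.90809675 235.13411368]
```

View pics/v3.png

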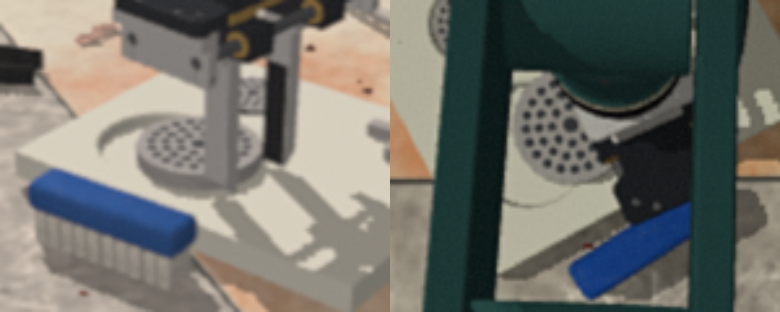

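```bash
python3 - <<'E'
from h import *
print(toplane('side',[(316.2,225)],.036),toplane('top',[(279.6,227.7)],.036),'pred .5358 .0744')
b=cv2.imread('pics/s0.png');a=cv2.imread('pics/t0.png')
cv2.imwrite('pics/v4.png',np.hstack([cv2.resize(b[200:260,265:355],None,fx=4,fy=4),cv2.resize(a[205:265,220:310],None,fx=4,fy=4)]))
E
```

```text
[[0.53408194 0.07009563]] [[0.53389641 0.07321727]] pred .5358 .0744
```

View pics/v4.png

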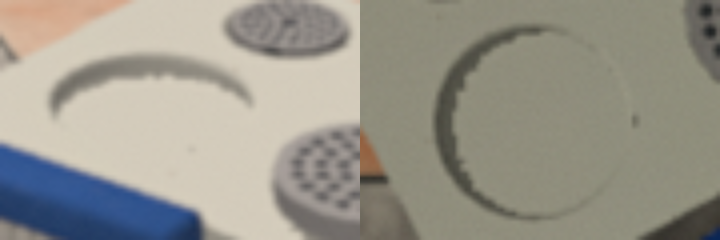

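The recess mouth is centred at about (264,235) in the top view. The plate sits in line with it, about 32 mm short. I'll push the rest slowly.

Call:
{"api": "carry_out", "payload": {
  "deltas": [
    {"dx":0.2,"dy":0,"dz":0,"wx":0,"wy":0,"wz":0,"gripper":136},
    {"dx":0.2,"dy":0,"dz":0,"wx":0,"wy":0,"wz":0,"gripper":136},
    {"dx":0.2,"dy":0,"dz":0,"wx":0,"wy":0,"wz":0,"gripper":136},
    {"dx":0.2,"dy":0,"dz":0,"wx":0,"wy":0,"wz":0,"gripper":136},
    {"dx":0.2,"dy":0,"dz":0,"wx":0,"wy":0,"wz":0,"gripper":136},
    {"dx":0.15,"dy":0,"dz":0,"wx":0,"wy":0,"wz":0,"gripper":136},
    {"dx":0.15,"dy":0,"dz":0,"wx":0,"wy":0,"wz":0,"gripper":136},
    {"dx":0.1,"dy":0,"dz":0,"wx":0,"wy":0,"wz":0,"gripper":136},
    {"dx":0.1,"dy":0,"dz":0,"wx":0,"wy":0,"wz":0,"gripper":136},
    {"dx":0.1,"dy":0,"dz":0,"wx":0,"wy":0,"wz":0,"gripper":136},
    {"dx":0,"dy":0,"dz":0,"wx":0,"wy":0,"wz":0,"gripper":136},
    {"dx":0,"dy":0,"dz":0,"wx":0,"wy":0,"wz":0,"gripper":136}
  ]
}}

```text
time: 6.85
tool_pos: [0.5404, 0.0639, 0.1265]
ee_rot: [-3.141, -0.001, 1.984]
wrist_force: [-0.6, 0.4, 0.3]
width: 0.044
finger_force: 0.0
```

```bash
python3 - <<'E'
from h import *
R=np.array([.522,.1035]);u=np.array([.4013,-.9159])
go(*(R+.043*u),.126,1.9837)
a=snap('side','s5');b=snap('top','t5')
cv2.imwrite('pics/v5.png',np.hstack([cv2.resize(a[180:270,250:360],None,fx=3.6,fy=3.6),cv2.resize(b[190:280,215:325],None,fx=3.6,fy=3.6)]))
E
```

```text
t 6.85 pos [0.5404 0.0639 0.1265] rot [-3.141e+00 -1.000e-03  1.984e+00] w 0.044 F [-0.6  0.4  0.3]
turn wz shares 9.160153274419733e-05 dx,dy,dz shares [ 0.03 -0.05  0.03]
```

View pics/v5.png

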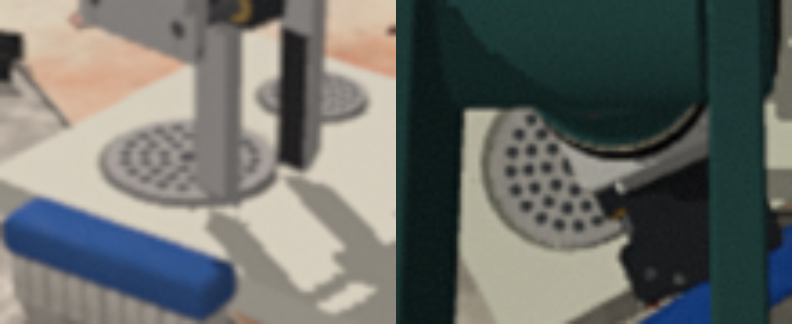

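The plate looks seated, standing only a little proud, and the push force has gone to zero. I'll back off, lift, and swing clear so I can check it.

Call:
{"api": "carry_out", "payload": {
  "deltas": [
    {"dx":-0.4,"dy":0,"dz":0,"wx":0,"wy":0,"wz":0,"gripper":136},
    {"dx":-0.4,"dy":0,"dz":0,"wx":0,"wy":0,"wz":0,"gripper":136},
    {"dx":0,"dy":0,"dz":-1,"wx":0,"wy":0,"wz":0,"gripper":136},
    {"dx":0,"dy":0,"dz":-1,"wx":0,"wy":0,"wz":0,"gripper":136},
    {"dx":0,"dy":0,"dz":-1,"wx":0,"wy":0,"wz":0,"gripper":136},
    {"dx":0,"dy":0,"dz":-1,"wx":0,"wy":0,"wz":0,"gripper":136},
    {"dx":0,"dy":0,"dz":-1,"wx":0,"wy":0,"wz":0,"gripper":136},
    {"dx":0,"dy":0,"dz":-1,"wx":0,"wy":0,"wz":0,"gripper":136},
    {"dx":-1,"dy":0,"dz":-0.5,"wx":0,"wy":0,"wz":0,"gripper":136},
    {"dx":-1,"dy":0,"dz":-0.5,"wx":0,"wy":0,"wz":0,"gripper":136},
    {"dx":-1,"dy":0,"dz":0,"wx":0,"wy":0,"wz":0,"gripper":136},
    {"dx":-1,"dy":0,"dz":0,"wx":0,"wy":0,"wz":0,"gripper":136},
    {"dx":-1,"dy":0,"dz":0,"wx":0,"wy":0,"wz":0,"gripper":136},
    {"dx":-1,"dy":0,"dz":0,"wx":0,"wy":0,"wz":0,"gripper":136},
    {"dx":-1,"dy":0,"dz":0,"wx":0,"wy":0,"wz":0,"gripper":136},
    {"dx":-1,"dy":0,"dz":0,"wx":0,"wy":0,"wz":0,"gripper":136},
    {"dx":-1,"dy":0,"dz":0,"wx":0,"wy":0,"wz":0,"gripper":136},
    {"dx":-1,"dy":0,"dz":0,"wx":0,"wy":0,"wz":0,"gripper":136},
    {"dx":0,"dy":0,"dz":0,"wx":0,"wy":0,"wz":0,"gripper":136}
  ]
}}

```text
time: 8.53
tool_pos: [0.628, -0.1386, 0.2659]
ee_rot: [-3.141, 0.001, 1.979]
wrist_force: [-0.9, -0.3, -0.3]
width: 0.0439
finger_force: 0.0
```

```bash
python3 - <<'E'
from h import *
a=snap('side','s6');b=snap('top','t6')
cv2.imwrite('pics/v6.png',np.hstack([cv2.resize(a[170:290,240:390],None,fx=2.6,fy=2.6),cv2.resize(b[180:300,210:360],None,fx=2.6,fy=2.6)]))
E
```

```text
(no output)
```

View pics/v6.png

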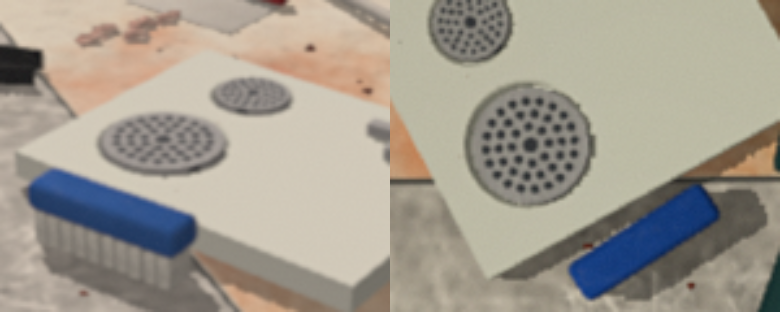

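Both views show the plate lying flat in the recess, centred at about (264,236) in the top view, with a thin even rim. The small plate, knife and brush haven't moved. I'm handing it in.

```bash
python3 -c "
from bench import robot
print(robot.close_job())"
```

```text
the job is handed in; nothing more can be done
None
```

I pushed the big plate across the rest and it dropped into the big recess, lying flat in both camera views; the small plate, knife and brush look untouched, and I handed the job in at about 8.6 s.

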